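# Oil and work the sprung bin lid

## Task

The sprung lid of the steel waste bin squeaks: first, with the lid shut, squirt its hinge by pressing the cap of the spray can beside the bin all the way down, and let the cap spring back up. Then take the lid by its wooden grip, raise it a little past its balance point to work the oil in, bring it back, and finish with the gripper still holding it steady about ten degrees below the balance point. Don't let the lid fly fully open or drop shut, and leave the other things on the bench where they are.

Things in the scene. Friction and masses are not known exactly. Their poses are not given: they have to be found in the camera images.
- bin: open grey sheet-steel waste bin fixed to the bench, 140 mm front to back, 180 wide, 100 high, with a bare steel lid (190 wide) hinged along its far top edge. Origin: middle of its underside; x level from front to hinge, y along the hinge, z up
- lid_grip (a point): centre of the lid's wooden grip, a rounded block 44 mm long (front to back), 30 wide, 16 thick, standing out level from the middle of the lid's front edge: it ends 22 mm in front of this point; the lid's edge is 42 mm behind, joined by a neck 20 wide. 107 mm above the bench when shut, free space under it. Axes with the lid shut as the bin's; they turn with the lid
- lid_hinge (a point): middle of the lid's hinge pin, 106 mm above the bench at the far top edge of the bin; the grip's centre swings about it at a radius of 197 mm. y is the hinge line
- lid (a joint): lid opening in rad: 0 shut (level), grows as the grip rises, stop at 1.40. Torsion springs nearly carry the lid: it balances at 0.873 (50 degrees). Below that it falls shut if let go (the grip needs 1.7 N upward when shut, 0.6 N at ten degrees below balance); above it the springs swing it open. No friction: unheld, it rests only shut or fully open
- cap_top (a point): centre of the top of the round black cap of a bare aluminium spray can, 168 mm above the bench. The can, 53 mm in diameter, stands upright in a wooden holder fixed to the bench, right of the bin seen from the robot; cap 27 mm in diameter, flat top (23 mm); a thin white straw 50 mm long points from it to the bin's hinge. z up
- cap (a joint): how far the cap is pressed down, in m: 0 up, 0.006 fully down. It springs back by itself; it starts to move at 2 N and is fully down at 6 N
- jar_mid (a point): centre of a glue jar with a lid, 64 mm in diameter and 97 high, standing in front of the spray can; bystander, to be left alone
- neck_block_mid (a point): centre of a wooden block 66 x 42 x 36 mm lying left of the bin; bystander, to be left alone
- tape_mid (a point): centre of a roll of masking tape, 104 mm in diameter, 25 high; bystander, to be left alone
- bottle_mid (a point): middle of the body of a white glue bottle, 62 mm in diameter, 214 high with its nozzle, this point 56 mm above the bench; bystander, to be left alone

How it is judged (in metres and radians):
On the way, in this order (a step that is already met when the one before it is completed fails the run):
1. the spray cap is pressed down while the lid is shut (value of joint cap above 0.0045 m and value of joint lid below 0.1 rad), for 0.1 s.
2. the cap has sprung back up (value of joint cap below 0.001 m), for 0.1 s.
3. the lid is raised past its balance point, in the gripper (value of joint lid above 0.91 rad and contact force between the fingers and lid above 0.1 N), for 0.1 s.
At the end, for the whole second after the job is handed in: the fingers hold the lid still (under 0.1 rad/s, touching it with over 0.1 N) at 0.58 to 0.82 rad, that is 3 to 17 degrees below its balance point at 50 degrees, and the spray cap is up (value of joint lid between 0.58 and 0.82 rad and velocity of joint lid between -0.1 and 0.1 rad/s and contact force between the fingers and lid above 0.1 N and value of joint cap below 0.001 m); the arm keeps its last pose, push and grip.
It fails at once if the lid flies open (over 1.25 rad) (value of joint lid above 1.25 rad).
It fails at once if the lid drops (closing faster than 1.5 rad/s) (velocity of joint lid below -1.5 rad/s).
It fails at once if a bystander is moved by more than 30 mm (distance of any of jar_mid, neck_block_mid, tape_mid, bottle_mid from where it was at the start of the episode above 0.03 m).
It also fails if it takes over 54 s, if anything falls off the work surface, if the arm or the gripper's body presses on something with over 40 N, if the wrist force passes 120 N, or if a joint passes its speed limit or range.

## Robot

A 6-joint arm with a two-finger parallel gripper is mounted at the origin on a cart in front of the work surface, level with it; the furniture and walls round the work are solid. World frame = base frame: x ahead of the robot, y to its left, z up, the work surface at z = 0. Lengths are in mm, angles in degrees, forces in N, time in s.
With the tool pointing down it reaches from about 350 to 850 mm from the base axis. Payload 8.1 kg.
Tool frame: the origin (TCP) lies midway between the tips of the shut fingers; the grasp point (between the pads) lies 19 mm behind it; z points along the fingers, y is the line along which they close (so a half turn about z gives the same grasp; the last joint's range is limited). The gripper opens to 85 mm and grips with 20 to 120 N. Pads are 22 mm wide; open, the fingers measure 114 mm over their backs; the gripper's body (76 mm by 85 mm) begins 54 mm behind the grasp point. The pads swing forward as they close: fully open they stand 13 mm farther back than shut.
Start: joints at [-70.153, 7.471, 85.268, -0, 87.261, -4.893], TCP at [251.124, -544.924, 231.292] pointing down, gripper open.
Joint ranges: [-169.43, 169.43], [-51.17, 129.36], [1.28, 143.12], [-76.62, 256.62], [0, 156.53], [-152.29, 152.29]. Speed limits (degrees/s): [136.94, 136.94, 159.86, 180, 180, 180].

## Interface

Orientations are given as [roll, pitch, yaw] about the fixed x, y, z axes, in that order (R = Rz(yaw) Ry(pitch) Rx(roll)).
In Python, from bench import sense, snapshot, camera_params, hand_in, masks_of, pinpoint gives the robot as it stands.
- The arm moves only by the tool step_arm, never from a script. Its argument "targets" is a list of rows, each an object with "angular": the turn, a rotation vector about the tool's x, y, z scaled (see below), a list of three; "dp": the shift along the tool's x, y, z scaled (see below), a list of three; "fingers": the closure, from 0 (fully open) to 1 (shut). A call has exactly 8 rows; each row is the pose to reach, as a shift and turn from the pose commanded when the call began, along the tool's axes at that moment, turning the shorter way round; what a row does not reach only later rows make up. The controller multiplies each number of a shift by 0.2 m and each number of a turn by 180 degrees. A row lasts 1/8 s, in which the tool goes at most 62.5 mm and 10.7 degrees, less where a joint would pass 70% of its speed; a pose out of reach is approached as far as the arm can. A call with a number of a shift or a turn outside -1 to 1 is refused whole. A call with a gripper value outside its range is refused whole. The fingers move at their own pace and stop on an object; "newtons" is the grip in N (left out, the last holds). Time passes only in rows, so rows that repeat a pose let the fingers close, or fill a call up. It gives the time, the measured TCP pose, the force, the opening and the grip force at its end, in the units of the state.
- sense(): the state, without advancing time (a new reading comes with each control period).
- snapshot(name): name is "scene" or "side" or "wrist"; returns the picture (420x560x3 uint8, blue, green, red); there is no depth.
- camera_params(name): a dict with "vfov" (degrees; the focal length in pixels is half the picture's height over the tangent of half this angle, whatever the lens; pixels are square), "cx", "cy" (the principal point, pixels), "R" (3x3) and "t" (3): a world point X has camera coordinates R X + t. Camera axes: x right, y down, z forward; pixel columns grow to the right and rows downward; lengths in mm; the calibration is good to about 2 mm. A picture is of the moment at which its call begins: read the wrist's pose just before it. camera_params takes no time and is no camera call; for the wrist camera it gives the pose at the moment of the call.
- hand_in(): hands the job in; it is judged then, once.
Trained networks look in the newest picture that a camera, given by its name, has taken for a name from the list of things; names that differ only in an ending like _2 or _b are one class to them, and where a whole thing is asked for, a point or a joint stands for the part that bears it (a point fixed in the world has none). Each returns a list of dicts, best first, with "conf" (0 to 1); they miss things now and then, are a little off and sometimes report something else, mostly with a low value. They report only what shows in the picture. A call takes as long as a camera call.
- masks_of(camera, label): "pixels" (420x560 bool, what is visible of it) and "at" ([column, row] in pixels, amid what is visible of it).
- pinpoint(camera, label): "at" ([column, row] in pixels: a listed point, or the origin of a listed thing).
The state is a dict: "time": time; "joint_pos": joint angles; "qd": joint speeds; "joint_efforts": joint torques, N m; "tool_pos": TCP position; "tcp_rot": TCP orientation; "ft_force": force on the tool from outside, world axes, zero at the start; "wrist_torque": the same for the moment, N m; "finger_gap": finger opening in mm; "grip_force": force on a finger pad.
Only numpy, scipy, OpenCV 4.12 (cv2) and the standard library are available. Lean on these libraries where they do the work, as an engineer would, in place of code of your own. Each camera call takes 0.05 s, during which the arm holds its last target. There are 200 camera calls.

## Working session

There is one attempt and no reset: what is moved stays moved. The work goes in short steps, Python scripts to look and compute and a tool call to move; the robot and the scene stay as the last step left them, time stands still between calls to the robot, and variables do not carry over. Pictures are saved under pics/ and viewed, at most 10 in all, crops included, and the job is handed in when it is done.

Besides the shell and the picture viewer there is one more tool, called after "Call:" as name([rows], argument=value, ...), one row to a line, values as JSON. step_arm: Moves the arm, as the interface text tells. Its arguments: {"type":"object","properties":{"targets":{"type":"array","items":{"type":"object","properties":{"angular":{"type":"array","items":{"type":"number","minimum":-1,"maximum":1}},"dp":{"type":"array","items":{"type":"number","minimum":-1,"maximum":1}},"fingers":{"type":"number"}}}},"newtons":{"type":"number"}},"required":["targets"]}

```bash
mkdir -p pics; cat > h.py <<'E'
import numpy as np,cv2
from bench import *
from scipy.spatial.transform import Rotation as Ro
from scipy.optimize import least_squares
def ray(c,px,p=None):
    p=p or camera_params(c); f=210/np.tan(np.radians(p["vfov"]/2)); R=np.array(p["R"]);t=np.array(p["t"])
    d=R.T@np.array([(px[0]-p["cx"])/f,(px[1]-p["cy"])/f,1]); return -R.T@t,d/np.linalg.norm(d)
def onz(c,px,z):
    o,d=ray(c,px); return o+d*(z-o[2])/d[2]
def tri(rs):
    A=sum(np.eye(3)-np.outer(d,d) for o,d in rs); b=sum((np.eye(3)-np.outer(d,d))@o for o,d in rs)
    X=np.linalg.solve(A,b); return X,[round(float(np.linalg.norm(np.cross(X-o,d))),1) for o,d in rs]
E
python3 - <<'E'
from h import *
ims=[]
for c in("scene","side"):
    im=snapshot(c); cv2.imwrite(f"pics/{c}0.png",im)
    for l,z in(("lid_grip",107),("lid_hinge",106),("cap_top",168),("bin",0),("jar_mid",48),("neck_block_mid",18),("tape_mid",12),("bottle_mid",56)):
        for r in pinpoint(c,l)[:2]: print(c,l,np.round(r["at"]),round(r["conf"],2),onz(c,r["at"],z).round())
print(sense())
E
```

```text
scene lid_grip [305. 243.] 0.83 [473. -72. 107.]
scene lid_hinge [218. 220.] 0.62 [673. -61. 106.]
scene cap_top [222. 223.] 0.48 [609.  21. 168.]
scene cap_top [278. 170.] 0.46 [ 611. -224.  168.]
scene bin [252. 267.] 0.91 [593. -68.   0.]
scene jar_mid [319. 227.] 0.92 [ 497. -221.   48.]
scene neck_block_mid [223. 301.] 0.57 [582.  69.  18.]
scene tape_mid [363. 200.] 0.92 [ 454. -448.   12.]
scene bottle_mid [302. 171.] 0.88 [ 638. -441.   56.]
scene bottle_mid [279. 166.] 0.21 [ 710. -439.   56.]
side lid_grip [248. 193.] 0.83 [470. -61. 107.]
side lid_hinge [322. 186.] 0.91 [676. -70. 106.]
side lid_hinge [270. 248.] 0.47 [ 490. -290.  106.]
side cap_top [313. 208.] 0.64 [ 607. -239.  168.]
side bin [294. 221.] 0.78 [594. -77.   0.]
side jar_mid [270. 250.] 0.75 [ 499. -232.   48.]
side tape_mid [265. 326.] 0.63 [ 450. -432.   12.]
side bottle_mid [344. 304.] 0.83 [ 625. -448.   56.]
side bottle_mid [320. 185.] 0.22 [693.   1.  56.]
{'time': 0.9, 'joint_pos': array([-7.01544612e+01,  7.46987483e+00,  8.52655709e+01, -1.31973999e-03,
        8.72613222e+01, -4.89496139e+00]), 'qd': array([-0.0435693 ,  0.04347085, -0.00659991, -0.14221318,  0.01271532,
       -0.01773122]), 'joint_efforts': array([ 2.85035348e-04, -5.69318604e+01, -5.00863731e+01, -9.38289600e-05,
        1.03116323e-03, -1.67807264e-05]), 'tool_pos': array([ 251.10778591, -544.9514922 ,  231.32708746]), 'tcp_rot': array([1.79996892e+02, 1.58922494e-03, 2.47405632e+01]), 'ft_force': array([ 0.00113377,  0.29756847, -0.39371944]), 'wrist_torque': array([ 0.0086779, -0.0354194,  0.0181164]), 'grip_force': 0.0, 'finger_gap': 85.42250864958191}
```

View pics/scene0.png

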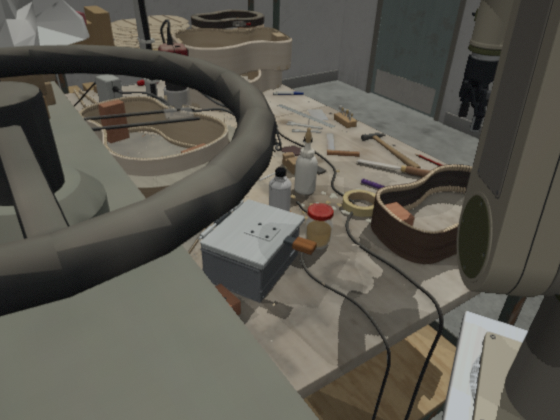

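View pics/side0.png

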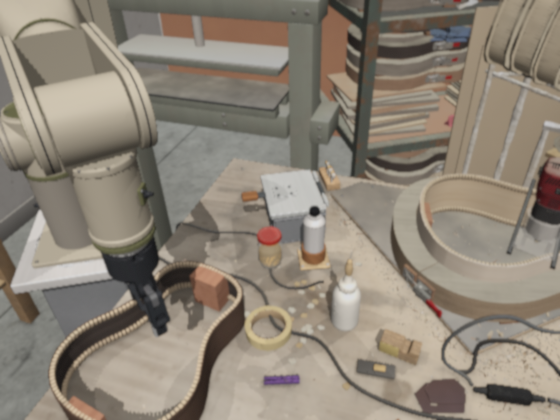

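```bash
python3 - <<'E'
from h import *
P={"lid_grip":([305,243],[248,193]),"lid_hinge":([218,220],[322,186]),"cap_top":([278,170],[313,208]),"bin":([252,267],[294,221])}
for k,(a,b) in P.items(): print(k,tri([ray("scene",a),ray("side",b)]))
for c in("scene","side"):
    o,d=ray(c,[280,210]); print(c,o.round(),d.round(2))
E
```

```text
lid_grip (array([470.57941982, -66.650766  , 112.16200948]), [0.1, 0.1])
lid_hinge (array([677.51381731, -66.29410988, 100.77738756]), [1.0, 1.0])
cap_top (array([ 611.31233016, -231.1742023 ,  162.20748446]), [2.8, 2.8])
bin (array([595.63607572, -72.441622  ,  -4.9837541 ]), [0.2, 0.2])
scene [215. 608. 657.] [ 0.35 -0.76 -0.55]
side [  384. -1063.   830.] [ 0.13  0.78 -0.62]
```

The scene view shows the bin at (252,250), its grip at (305,243), the can at (280,185), the jar at (319,225) and the bottle at (305,170). The side view shows the grip at (248,196), the cap at (313,210) and the jar at (270,248). I'll move over the cap with the fingers shut.

Call:
step_arm([
  {"dp": [0.0, 0, -0.15], "angular": [0, 0, 0.01], "fingers": 1},
  {"dp": [0.1, -0.02, -0.3], "angular": [0, 0, 0.03], "fingers": 1},
  {"dp": [0.25, -0.06, -0.42], "angular": [0, 0, 0.06], "fingers": 1},
  {"dp": [0.45, -0.12, -0.45], "angular": [0, 0, 0.09], "fingers": 1},
  {"dp": [0.65, -0.17, -0.45], "angular": [0, 0, 0.12], "fingers": 1},
  {"dp": [0.85, -0.23, -0.45], "angular": [0, 0, 0.1374], "fingers": 1},
  {"dp": [0.99, -0.27, -0.45], "angular": [0, 0, 0.1374], "fingers": 1},
  {"dp": [0.99, -0.27, -0.45], "angular": [0, 0, 0.1374], "fingers": 1},
])

```text
time: 1.9
tool_pos: [409.8, -411.6, 321.4]
tcp_rot: [-180.0, -0.0, 0.2]
ft_force: [0.5, 0.1, -0.8]
finger_gap: -0.3
grip_force: 0.0
```

```bash
python3 - <<'E'
from h import *
s=sense();print(s["joint_pos"].round(2),s["tool_pos"].round(1),s["tcp_rot"].round(1),s["finger_gap"])
p=camera_params("wrist");print(p)
im=snapshot("wrist");cv2.imwrite("pics/w1.png",im)
for l in("cap_top","lid_grip","lid_hinge"):
    print(l,[(np.round(r["at"]),round(r["conf"],2)) for r in pinpoint("wrist",l)])
E
```

```text
[-5.020e+01  3.370e+00  8.032e+01  2.000e-02  9.631e+01  3.962e+01] [ 409.8 -411.6  321.4] [-180.    -0.     0.2] -0.2518681672193263
{'vfov': 62.932401883701594, 'cx': 284.5409150662299, 'cy': 210.89517750216146, 'R': array([[ 2.87071316e-03, -9.99995772e-01, -4.64427894e-04],
       [-9.56189059e-01, -2.88091132e-03,  2.92735688e-01],
       [-2.92735788e-01, -3.96279321e-04, -9.56193287e-01]]), 't': array([-413.21640151,  326.3816813 ,  586.05960835])}
cap_top []
lid_grip []
lid_hinge []
```

Call:
step_arm([
  {"dp": [0.1, -0.1, 0], "fingers": 1},
  {"dp": [0.25, -0.25, 0], "fingers": 1},
  {"dp": [0.4, -0.45, 0], "fingers": 1},
  {"dp": [0.55, -0.65, 0], "fingers": 1},
  {"dp": [0.65, -0.8, 0], "fingers": 1},
  {"dp": [0.65, -0.9, 0], "fingers": 1},
  {"dp": [0.65, -0.9, 0], "fingers": 1},
  {"dp": [0.65, -0.9, 0], "fingers": 1},
])

```text
validation failed for argument at $.ta...
```

```bash
python3 - <<'E'
from h import *
s=sense();print(s["joint_pos"].round(2),s["tool_pos"].round(1),s["tcp_rot"].round(1))
im=snapshot("wrist");cv2.imwrite("pics/w2.png",im)
for l,z in(("cap_top",168),("lid_grip",107),("lid_hinge",106),("jar_mid",48)):
    print(l,[(np.round(r["at"]),round(r["conf"],2),onz("wrist",r["at"],z).round(1)) for r in pinpoint("wrist",l)])
for r in masks_of("wrist","cap_top")[:2]:
    y,x=np.nonzero(r["pixels"]);print(r["conf"],r["at"],x.min(),x.max(),y.min(),y.max())
E
```

```text
[-5.047e+01  3.380e+00  8.032e+01 -2.000e-02  9.630e+01  3.958e+01] [ 407.6 -413.7  321.3] [180.   0.  -0.]
cap_top []
lid_grip []
lid_hinge []
jar_mid [(array([118.,  91.]), 0.58, array([ 499.5, -223.6,   48. ]))]
0.63 [39.5, 35.9] 0 79 0 72
```

View pics/w2.png

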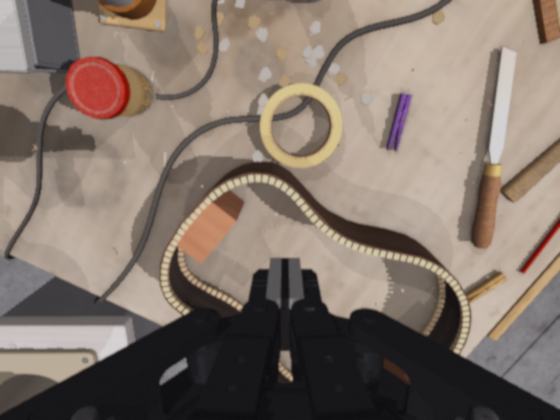

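The move was refused because its rows had no "angular". The wrist view shows the jar at (98,88), the tape at (300,125) and the bin's corner at top left, so the cap is still out of view. I'll resend it.

Call:
step_arm([
  {"dp": [0.1, -0.1, 0], "angular": [0, 0, 0], "fingers": 1},
  {"dp": [0.25, -0.25, 0], "angular": [0, 0, 0], "fingers": 1},
  {"dp": [0.4, -0.45, 0], "angular": [0, 0, 0], "fingers": 1},
  {"dp": [0.55, -0.65, 0], "angular": [0, 0, 0], "fingers": 1},
  {"dp": [0.65, -0.8, 0], "angular": [0, 0, 0], "fingers": 1},
  {"dp": [0.65, -0.9, 0], "angular": [0, 0, 0], "fingers": 1},
  {"dp": [0.65, -0.9, 0], "angular": [0, 0, 0], "fingers": 1},
  {"dp": [0.65, -0.9, 0], "angular": [0, 0, 0], "fingers": 1},
])

```text
time: 3.4
tool_pos: [537.8, -233.9, 321.4]
tcp_rot: [180.0, -0.0, -0.0]
ft_force: [-0.2, -1.1, -0.4]
finger_gap: 0.4
grip_force: 0.0
```

```bash
python3 - <<'E'
from h import *
s=sense();print(s["joint_pos"].round(2),s["tool_pos"].round(1),s["tcp_rot"].round(1))
im=snapshot("wrist");cv2.imwrite("pics/w3.png",im)
for l,z in(("cap_top",168),("lid_grip",107),("lid_hinge",106),("jar_mid",48)):
    print(l,[(np.round(r["at"]),round(r["conf"],2),onz("wrist",r["at"],z).round(1)) for r in pinpoint("wrist",l)])
for r in masks_of("wrist","cap_top")[:2]:
    y,x=np.nonzero(r["pixels"]);print(r["conf"],r["at"],x.min(),x.max(),y.min(),y.max())
E
```

```text
[-2.849e+01  4.240e+00  7.940e+01 -3.000e-02  9.634e+01  6.154e+01] [ 537.8 -233.9  321.4] [180.  -0.  -0.]
cap_top [(array([288., 108.]), 0.82, array([ 611.4, -238. ,  168. ]))]
lid_grip [(array([134., 231.]), 0.89, array([479.8, -67.5, 107. ]))]
lid_hinge [(array([114.,  42.]), 0.88, array([670.8, -73.2, 106. ])), (array([158., 123.]), 0.21, array([ 596.3, -106.3,  106. ]))]
jar_mid [(array([275., 197.]), 0.57, array([ 503.4, -222.6,   48. ]))]
0.58 [126.8, 121.9] 13 222 32 255
```

View pics/w3.png

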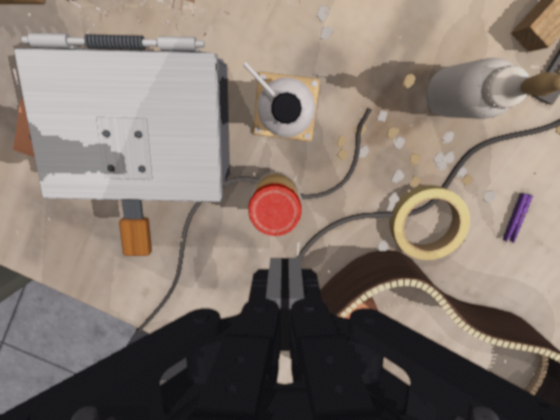

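The wrist view shows the black cap at (286,107), its straw to (247,65), the grip at (135,237) and the hinge line near row 42. The bin is nearly square to the axes. I'll combine the cameras.

```bash
python3 - <<'E'
from h import *
w=camera_params("wrist")
P={"grip":([305,243],[248,195],[135,237]),"hinge":([218,220],[322,186],[115,42]),"cap":([279,170],[313,209],[286,107])}
for k,(a,b,c) in P.items(): print(k,tri([ray("scene",a),ray("side",b),ray("wrist",c)]),onz("wrist",c,{"cap":168}.get(k,114 if k=="grip" else 108)))
im=cv2.imread("pics/w3.png")
for px in([25,42],[200,44]): print(onz("wrist",px,106))
E
```

```text
grip (array([471.81936335, -69.11676502, 108.4866472 ]), [1.3, 2.3, 2.3]) [476.00529455 -70.50999287 114.        ]
hinge (array([675.77680778, -68.16716332, 100.30671447]), [1.8, 3.0, 4.2]) [670.85397839 -74.26039027 108.        ]
cap (array([ 611.0254686 , -234.93403932,  161.21431453]), [2.2, 3.1, 1.2]) [ 612.11454505 -235.51089362  168.        ]
[671.28902487  12.11974871 106.        ]
[ 669.34404202 -153.95752491  106.        ]
```

Call:
step_arm([
  {"dp": [0.15, 0, 0.05], "angular": [0, 0, 0], "fingers": 1},
  {"dp": [0.32, 0.005, 0.2], "angular": [0, 0, 0], "fingers": 1},
  {"dp": [0.371, 0.005, 0.4], "angular": [0, 0, 0], "fingers": 1},
  {"dp": [0.371, 0.005, 0.57], "angular": [0, 0, 0], "fingers": 1},
  {"dp": [0.371, 0.005, 0.67], "angular": [0, 0, 0], "fingers": 1},
  {"dp": [0.371, 0.005, 0.72], "angular": [0, 0, 0], "fingers": 1},
  {"dp": [0.371, 0.005, 0.735], "angular": [0, 0, 0], "fingers": 1},
  {"dp": [0.371, 0.005, 0.735], "angular": [0, 0, 0], "fingers": 1},
])

```text
time: 4.7
tool_pos: [613.1, -234.4, 175.8]
tcp_rot: [180.0, -0.1, 0.0]
ft_force: [-0.8, 0.1, 1.0]
finger_gap: -0.1
grip_force: 0.0
```

```bash
python3 - <<'E'
from h import *
s=sense();print(s["joint_pos"].round(2),s["tool_pos"].round(1),s["tcp_rot"].round(1),s["ft_force"])
im=snapshot("wrist");cv2.imwrite("pics/w4.png",im[180:420,140:420].repeat(2,0).repeat(2,1))
E
```

```text
[-25.39  17.66  79.4    0.    82.81  64.6 ] [ 613.1 -234.4  175.8] [ 1.8e+02 -1.0e-01  0.0e+00] [-0.75449947  0.13710287  1.00911259]
```

View pics/w4.png

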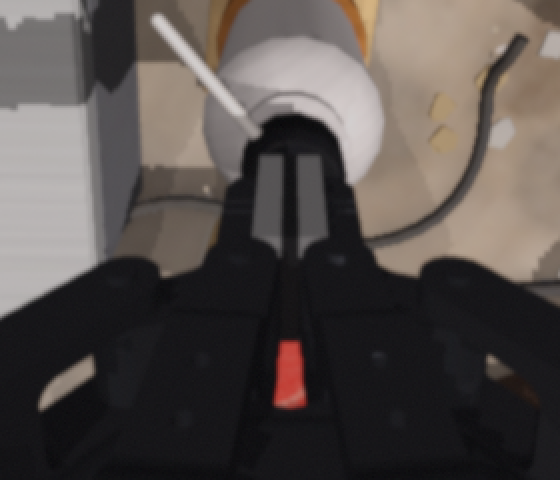

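The crop shows the shut fingertips centred over the black cap at (295,140). I'll press now.

Call:
step_arm([
  {"dp": [0, 0, 0.02], "angular": [0, 0, 0], "fingers": 1},
  {"dp": [0, 0, 0.035], "angular": [0, 0, 0], "fingers": 1},
  {"dp": [0, 0, 0.045], "angular": [0, 0, 0], "fingers": 1},
  {"dp": [0, 0, 0.053], "angular": [0, 0, 0], "fingers": 1},
  {"dp": [0, 0, 0.059], "angular": [0, 0, 0], "fingers": 1},
  {"dp": [0, 0, 0.063], "angular": [0, 0, 0], "fingers": 1},
  {"dp": [0, 0, 0.065], "angular": [0, 0, 0], "fingers": 1},
  {"dp": [0, 0, 0.065], "angular": [0, 0, 0], "fingers": 1},
])

```text
time: 5.75
tool_pos: [612.8, -234.1, 162.1]
tcp_rot: [180.0, -0.0, 0.0]
ft_force: [-1.3, 0.7, 7.2]
finger_gap: 0.3
grip_force: 3.4
```

Call:
step_arm([
  {"dp": [0, 0, 0.005], "angular": [0, 0, 0], "fingers": 1},
  {"dp": [0, 0, 0.01], "angular": [0, 0, 0], "fingers": 1},
  {"dp": [0, 0, 0.01], "angular": [0, 0, 0], "fingers": 1},
  {"dp": [0, 0, 0.01], "angular": [0, 0, 0], "fingers": 1},
  {"dp": [0, 0, 0.01], "angular": [0, 0, 0], "fingers": 1},
  {"dp": [0, 0, 0.01], "angular": [0, 0, 0], "fingers": 1},
  {"dp": [0, 0, 0.01], "angular": [0, 0, 0], "fingers": 1},
  {"dp": [0, 0, 0.01], "angular": [0, 0, 0], "fingers": 1},
])

```text
time: 6.75
tool_pos: [612.9, -234.2, 161.9]
tcp_rot: [180.0, -0.1, 0.0]
ft_force: [-7.1, 2.1, 17.0]
finger_gap: 0.1
grip_force: 8.3
```

The cap is at its stop: 17 N and no further travel. I'll retreat straight up, then back towards the grip.

Call:
step_arm([
  {"dp": [0, 0, -0.04], "angular": [0, 0, 0], "fingers": 1},
  {"dp": [0, 0, -0.12], "angular": [0, 0, 0], "fingers": 1},
  {"dp": [0, 0, -0.3], "angular": [0, 0, 0], "fingers": 1},
  {"dp": [-0.05, -0.05, -0.5], "angular": [0, 0, 0], "fingers": 0.5},
  {"dp": [-0.2, -0.15, -0.7], "angular": [0, 0, 0], "fingers": 0.3},
  {"dp": [-0.45, -0.3, -0.8], "angular": [0, 0, 0], "fingers": 0},
  {"dp": [-0.7, -0.5, -0.8], "angular": [0, 0, 0], "fingers": 0},
  {"dp": [-1, -0.7, -0.8], "angular": [0, 0, 0], "fingers": 0},
])

```text
time: 7.75
tool_pos: [420.2, -99.1, 319.8]
tcp_rot: [-180.0, -0.0, 0.0]
ft_force: [-0.0, 0.9, 0.7]
finger_gap: 85.3
grip_force: 0.0
```

```bash
cat >> h.py <<'E'
# planar arm: L0,L1 (vertical base), shoulder offset, upper, forearm along/perp, tool length
Q=[[-70.153,7.471,85.268,-0,87.261,-4.893],[-50.47,3.38,80.32,0,96.30,39.58],[-28.49,4.24,79.40,0,96.34,61.54],[-25.39,17.66,79.4,0,82.81,64.6]]
T=[[251.124,-544.924,231.292],[407.6,-413.7,321.3],[537.8,-233.9,321.4],[613.1,-234.4,175.8]]
E
python3 - <<'E'
from h import *
s=sense();print(s["joint_pos"].round(2),s["tool_pos"].round(1),s["tcp_rot"].round(1),s["ft_force"].round(1))
Q.append(s["joint_pos"]);T.append(s["tool_pos"])
for q,t in zip(Q,T):
    r=np.hypot(t[0],t[1]);lat=r*np.sin(np.arctan2(t[1],t[0])-np.radians(q[0]));
    print(round(lat,2),round(np.sqrt(r*r-lat*lat),1),round(t[2],1),np.round(q[1:3],2))
E
```

```text
[-2.0090e+01 -2.0290e+01  1.0184e+02  1.0000e-02  9.8410e+01  6.9900e+01] [420.2 -99.1 319.8] [-180.   -0.    0.] [-0.   0.9  0.7]
51.2 597.8 231.3 [ 7.47 85.27]
51.07 578.5 321.3 [ 3.38 80.32]
50.96 584.2 321.4 [ 4.24 79.4 ]
51.12 654.4 175.8 [17.66 79.4 ]
51.28 428.7 319.8 [-20.29 101.84]
```

```bash
cat >> h.py <<'E'
Q.append([-20.09,-20.29,101.84,0,98.41,69.9]);T.append([420.2,-99.1,319.8])
def fit():
    A=[];b=[]
    for q,t in zip(Q,T):
        r=np.sqrt(t[0]**2+t[1]**2-51.1**2);s=np.radians(q[1]);u=np.radians(q[1]+q[2])
        A+=[[1,0,np.sin(s),np.sin(u),np.cos(u)],[0,1,np.cos(s),np.cos(u),-np.sin(u)]];b+=[r,t[2]]
    return np.linalg.lstsq(np.array(A),np.array(b),rcond=None)[0],np.array(A),np.array(b)
E
python3 - <<'E'
from h import *
x,A,b=fit();print(x.round(1),(A@x-b).round(1))
A4=A[:,:4];y=np.linalg.lstsq(A4,b,rcond=None)[0];print(y.round(1),(A4@y-b).round(1))
# IK test: wrist centre planar (r, zw) with Lt guess
a,hh,L1,L2=y
from math import *
for Lt in(250,300,350):
  for al in(30,40,45,50,60,70):
    for th,lab in((0,'shut'),(.98,'up')):
      H=np.array([672,-71.5,106]);G=H+197*np.array([-cos(th),0,sin(th)])
      A_=radians(al)+th
      W=G-(Lt-19)*np.array([cos(A_),0,-sin(A_)])
      r=sqrt(max(0,W[0]**2+W[1]**2-51.1**2))-a;z=W[2]-(hh+Lt)
      D=hypot(r,z);c3=(D*D-L1*L1-L2*L2)/(2*L1*L2)
      if abs(c3)>1: print(Lt,al,lab,"unreach");continue
      q3=acos(c3);q2=atan2(r,z)-atan2(L2*sin(q3),L1+L2*cos(q3))
      print(Lt,al,lab,W.round(),round(degrees(q2)),round(degrees(q3)),"j5~",round(90+degrees(A_-q2-q3)))
E
```

```text
[ 4.000e-01 -4.880e+01  3.687e+02  5.533e+02  5.910e+01] [ 0.4 -0.   0.1 -0.1 -0.1  0.  -0.3  0.  -0.1  0.1]
[  2.4 -85.4 346.  554.7] [ 3.6 -0.2 -4.4 -0.5 -5.  -0.4  3.4  0.3  2.4  0.8]
250 30 shut [275. -72. 222.] -45 155 j5~ 10
250 30 up [547. -72. 500.] -1 92 j5~ 85
250 40 shut [298. -72. 254.] -41 149 j5~ 22
250 40 up [587. -72. 499.] 5 86 j5~ 95
250 45 shut [312. -72. 269.] -39 146 j5~ 28
250 45 up [607. -72. 496.] 9 82 j5~ 100
250 50 shut [327. -72. 283.] -36 143 j5~ 33
250 50 up [627. -72. 491.] 12 79 j5~ 105
250 60 shut [360. -72. 306.] -30 136 j5~ 43
250 60 up [664. -72. 477.] 18 73 j5~ 115
250 70 shut [396. -72. 323.] -23 130 j5~ 53
250 70 up [699. -72. 456.] 25 68 j5~ 124
300 30 shut [232. -72. 246.] -61 165 j5~ 16
300 30 up [543. -72. 550.] -2 93 j5~ 85
300 40 shut [260. -72. 287.] -53 157 j5~ 26
300 40 up [592. -72. 549.] 6 85 j5~ 95
300 45 shut [276. -72. 305.] -48 153 j5~ 30
300 45 up [617. -72. 545.] 10 81 j5~ 100
300 50 shut [294. -72. 321.] -44 149 j5~ 35
300 50 up [640. -72. 540.] 14 77 j5~ 105
300 60 shut [334. -72. 349.] -35 141 j5~ 44
300 60 up [686. -72. 522.] 22 69 j5~ 115
300 70 shut [379. -72. 370.] -26 132 j5~ 54
300 70 up [728. -72. 497.] 30 62 j5~ 124
350 30 shut unreach
350 30 up [540. -72. 600.] -2 93 j5~ 85
350 40 shut [221. -72. 319.] -71 167 j5~ 34
350 40 up [598. -72. 599.] 7 84 j5~ 95
350 45 shut [241. -72. 340.] -61 161 j5~ 36
350 45 up [626. -72. 594.] 12 79 j5~ 100
350 50 shut [262. -72. 360.] -54 155 j5~ 39
350 50 up [654. -72. 588.] 17 74 j5~ 105
350 60 shut [310. -72. 393.] -41 145 j5~ 46
350 60 up [708. -72. 567.] 26 65 j5~ 115
350 70 shut [362. -72. 417.] -30 135 j5~ 55
350 70 up [758. -72. 537.] 36 55 j5~ 125
```

Call:
step_arm([
  {"dp": [0.0, -0.03, 0.05], "angular": [0, 0.02, 0], "fingers": 0.3},
  {"dp": [0.02, -0.07, 0.15], "angular": [0, 0.05, 0], "fingers": 0.3},
  {"dp": [0.04, -0.11, 0.28], "angular": [0, 0.08, 0], "fingers": 0.3},
  {"dp": [0.06, -0.147, 0.42], "angular": [0, 0.11, 0], "fingers": 0.3},
  {"dp": [0.08, -0.147, 0.55], "angular": [0, 0.139, 0], "fingers": 0.3},
  {"dp": [0.1, -0.147, 0.65], "angular": [0, 0.139, 0], "fingers": 0.3},
  {"dp": [0.1, -0.147, 0.7], "angular": [0, 0.139, 0], "fingers": 0.3},
  {"dp": [0.1, -0.147, 0.7], "angular": [0, 0.139, 0], "fingers": 0.3},
])

```text
time: 8.75
tool_pos: [441.5, -70.6, 179.1]
tcp_rot: [-180.0, -25.0, 0.0]
ft_force: [-0.4, 0.3, 0.4]
finger_gap: 59.8
grip_force: 0.0
```

```bash
python3 - <<'E'
from h import *
s=sense();print(s["joint_pos"].round(2),s["tool_pos"].round(1),s["tcp_rot"].round(1),s["finger_gap"])
im=snapshot("wrist");cv2.imwrite("pics/w5.png",im)
for l,z in(("lid_grip",107),("lid_hinge",106)):
    print(l,[(np.round(r["at"]),round(r["conf"],2),onz("wrist",r["at"],z).round(1)) for r in pinpoint("wrist",l)])
E
```

```text
[-23.79 -44.94 135.76  10.73  66.5   63.88] [441.5 -70.6 179.1] [-180.  -25.    0.] 59.84315523394136
lid_grip [(array([281., 221.]), 0.8, array([476., -69., 107.]))]
lid_hinge []
```

View pics/w5.png

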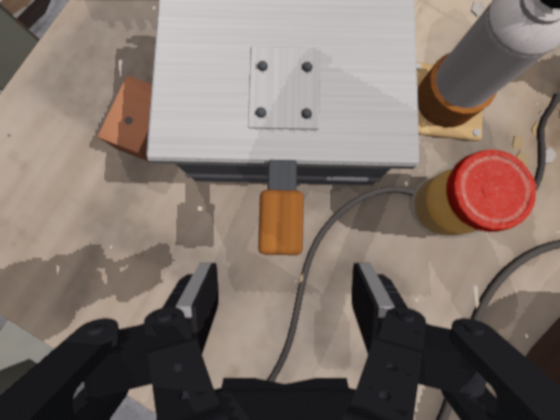

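The view shows the grip at (282,222), centred between the open fingers, with the jar at (490,190) well clear. I'll advance along the tool axis and close.

Call:
step_arm([
  {"dp": [0, -0.005, 0.1], "angular": [0, 0, 0], "fingers": 0.3},
  {"dp": [0, -0.005, 0.22], "angular": [0, 0, 0], "fingers": 0.3},
  {"dp": [0, -0.005, 0.34], "angular": [0, 0, 0], "fingers": 0.3},
  {"dp": [0, -0.005, 0.43], "angular": [0, 0, 0], "fingers": 0.3},
  {"dp": [0, -0.005, 0.49], "angular": [0, 0, 0], "fingers": 0.3},
  {"dp": [0, -0.005, 0.49], "angular": [0, 0, 0], "fingers": 0.5},
  {"dp": [0, -0.005, 0.49], "angular": [0, 0, 0], "fingers": 1},
  {"dp": [0, -0.005, 0.49], "angular": [0, 0, 0], "fingers": 1},
], newtons=50)

```text
time: 9.9
tool_pos: [483.2, -68.0, 91.3]
tcp_rot: [-179.8, -25.0, -0.1]
ft_force: [-3.3, 12.9, 3.2]
finger_gap: 29.3
grip_force: 51.0
```

```bash
python3 - <<'E'
from h import *
s=sense();print(s["joint_pos"].round(2),s["tool_pos"].round(1),s["tcp_rot"].round(1),s["finger_gap"],s["grip_force"],s["ft_force"].round(1))
p0=s["tool_pos"];R=Ro.from_euler("xyz",s["tcp_rot"],degrees=True).as_matrix()
H=np.array([672,-71.8,106.])
g=p0-19*R[:,2]; print("grasp",g.round(1),np.linalg.norm((g-H)[[0,2]]))
for th in(.15,.3,.45,.6,.7,.8,.9,.96):
    ax=np.array([0,1,0.]) # lid opening: grip (-x) rises -> rotation about +y
    D=Ro.from_rotvec(th*ax).as_matrix()
    p=H+D@(p0-H); print(th,(R.T@(p-p0)/200).round(3),"angy",Ro.from_matrix(R.T@D@R).as_rotvec().round(4)/np.pi)
im=snapshot("wrist");cv2.imwrite("pics/w6.png",im)
E
```

```text
[-20.66 -29.17 135.92  11.44  50.29  63.81] [483.2 -68.   91.3] [-1.798e+02 -2.500e+01 -1.000e-01] 29.273845625830322 51.01570933271432 [-3.3 12.9  3.2]
grasp [475.2 -68.1 108.5] 196.82109012797895
0.15 [ 0.06  -0.001 -0.129] angy [-3.18309886e-05 -4.77464829e-02  1.59154943e-04]
0.3 [ 0.138 -0.001 -0.247] angy [-9.54929659e-05 -9.54929659e-02  3.50140875e-04]
0.45 [ 0.233 -0.001 -0.352] angy [-1.27323954e-04 -1.43239449e-01  5.09295818e-04]
0.6 [ 0.343 -0.002 -0.442] angy [-0.00019099 -0.19098593  0.00070028]
0.7 [ 0.423 -0.002 -0.493] angy [-1.90985932e-04 -2.22816920e-01  7.95774715e-04]
0.8 [ 0.507 -0.002 -0.535] angy [-2.22816920e-04 -2.54647909e-01  9.23098670e-04]
0.9 [ 0.596 -0.003 -0.568] angy [-2.54647909e-04 -2.86478898e-01  1.05042262e-03]
0.96 [ 0.65  -0.003 -0.584] angy [-2.86478898e-04 -3.05577491e-01  1.11408460e-03]
```

View pics/w6.png

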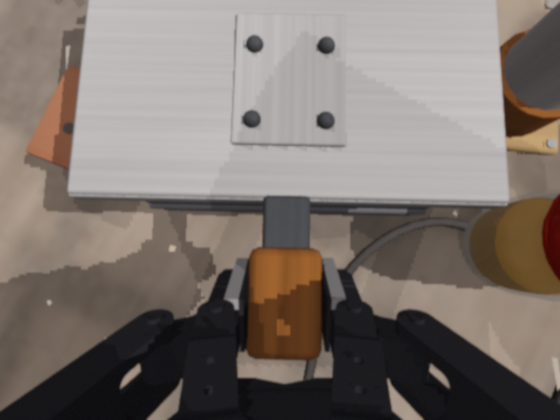

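The grip is held between the pads, at (285,305) in the picture, with a 29.3 mm gap at 50 N. I'll raise the lid along the arc to 0.45 rad, easing the side load as I go.

Call:
step_arm([
  {"dp": [0.0177, -0.003, -0.0438], "angular": [0, -0.0159, 0], "fingers": 1},
  {"dp": [0.0376, -0.006, -0.0867], "angular": [0, -0.0318, 0], "fingers": 1},
  {"dp": [0.0642, -0.007, -0.1368], "angular": [0, -0.0509, 0], "fingers": 1},
  {"dp": [0.0939, -0.007, -0.1852], "angular": [0, -0.07, 0], "fingers": 1},
  {"dp": [0.1263, -0.007, -0.2318], "angular": [0, -0.0891, 0], "fingers": 1},
  {"dp": [0.1616, -0.007, -0.2763], "angular": [0, -0.1082, 0], "fingers": 1},
  {"dp": [0.1994, -0.007, -0.3186], "angular": [0, -0.1273, 0], "fingers": 1},
  {"dp": [0.233, -0.007, -0.352], "angular": [0, -0.1432, 0], "fingers": 1},
])

```text
time: 10.95
tool_pos: [495.9, -68.4, 175.2]
tcp_rot: [-180.0, 0.8, -0.1]
ft_force: [0.9, -1.1, -3.7]
finger_gap: 29.0
grip_force: 50.5
```

```bash
cat >> h.py <<'E'
def plan(ths,H=np.array([672,-71.8,106.])):
    s=sense();p0=s["tool_pos"];R=Ro.from_euler("xyz",s["tcp_rot"],degrees=True).as_matrix()
    print(s["time"],s["joint_pos"].round(1),p0.round(1),s["tcp_rot"].round(1),round(s["finger_gap"],1),round(s["grip_force"]),s["ft_force"].round(1),s["wrist_torque"].round(2))
    g=p0-19*R[:,2]-H; th=np.arctan2(g[2],-g[0]); print("grasp radius",np.hypot(g[0],g[2]),"theta",th-np.arctan2(2.5,197))
    for d in ths:
        D=Ro.from_rotvec([0,d,0]).as_matrix(); print(d,(R.T@(H+D@(p0-H)-p0)/200).round(4),round(-d/np.pi,4))
E
python3 -c "
from h import *
plan([.07,.14,.21,.28,.35,.42,.47,.51])"
```

```text
10.95 [-13.6  -5.3 104.1  -0.2  82.   76.5] [495.9 -68.4 175.2] [-1.8e+02  8.0e-01 -1.0e-01] 29.0 50 [ 0.9 -1.1 -3.7] [ 0.54  0.07 -0.72]
grasp radius 196.72986881066336 theta 0.45200673283271003
0.07 [ 0.0255 -0.0001 -0.0611] -0.0223
0.14 [ 5.510e-02 -1.000e-04 -1.203e-01] -0.0446
0.21 [ 0.0889 -0.0002 -0.1773] -0.0668
0.28 [ 1.265e-01 -2.000e-04 -2.318e-01] -0.0891
0.35 [ 0.1679 -0.0003 -0.2835] -0.1114
0.42 [ 0.2128 -0.0004 -0.3322] -0.1337
0.47 [ 0.2469 -0.0004 -0.365 ] -0.1496
0.51 [ 0.2753 -0.0005 -0.3899] -0.1623
```

Call:
step_arm([
  {"dp": [0.0255, 0, -0.0611], "angular": [0, -0.0223, 0], "fingers": 1},
  {"dp": [0.0551, 0, -0.1203], "angular": [0, -0.0446, 0], "fingers": 1},
  {"dp": [0.0889, 0, -0.1773], "angular": [0, -0.0668, 0], "fingers": 1},
  {"dp": [0.1265, 0, -0.2318], "angular": [0, -0.0891, 0], "fingers": 1},
  {"dp": [0.1679, 0, -0.2835], "angular": [0, -0.1114, 0], "fingers": 1},
  {"dp": [0.2128, 0, -0.3322], "angular": [0, -0.1337, 0], "fingers": 1},
  {"dp": [0.2469, 0, -0.365], "angular": [0, -0.1496, 0], "fingers": 1},
  {"dp": [0.29, 0, -0.402], "angular": [0, -0.1687, 0], "fingers": 1},
])

```text
time: 11.95
tool_pos: [555.3, -69.8, 254.4]
tcp_rot: [179.9, 31.1, -0.2]
ft_force: [2.6, -9.1, -5.3]
finger_gap: 29.1
grip_force: 50.1
```

Call:
step_arm([
  {"dp": [0, 0, 0], "angular": [0, 0, 0], "fingers": 1},
  {"dp": [0, 0, 0], "angular": [0, 0, 0], "fingers": 1},
  {"dp": [0, 0, 0], "angular": [0, 0, 0], "fingers": 1},
  {"dp": [0, 0, 0], "angular": [0, 0, 0], "fingers": 1},
  {"dp": [0, 0, 0], "angular": [0, 0, 0], "fingers": 1},
  {"dp": [0, 0, 0], "angular": [0, 0, 0], "fingers": 1},
  {"dp": [0, 0, 0], "angular": [0, 0, 0], "fingers": 1},
  {"dp": [0, 0, 0], "angular": [0, 0, 0], "fingers": 1},
])

```text
time: 12.95
tool_pos: [555.2, -69.9, 254.2]
tcp_rot: [179.9, 31.0, -0.2]
ft_force: [1.9, -6.4, -4.2]
finger_gap: 29.3
grip_force: 50.6
```

```bash
python3 -c "
from h import *
plan([-.04,-.08,-.12,-.16,-.2,-.24,-.28])
for c in ('side','scene'): cv2.imwrite('pics/%s9.png'%c,snapshot(c))
im=cv2.imread('pics/side9.png')[120:320,200:400]; im2=cv2.imread('pics/scene9.png')[120:320,150:350]
cv2.imwrite('pics/c9.png',cv2.resize(np.hstack([im,im2]),(800,400)))"
```

```text
12.95 [ -9.3  31.3  59.2  -5.6 120.   79.4] [555.2 -69.9 254.2] [179.9  31.   -0.2] 29.3 51 [ 1.9 -6.4 -4.2] [-0.64 -0.72 -0.18]
grasp radius 196.23914551798353 theta 0.9810819142073138
-0.04 [-0.0127  0.      0.0356] 0.0127
-0.08 [-0.0239 -0.      0.0716] 0.0255
-0.12 [-0.0336 -0.      0.108 ] 0.0382
-0.16 [-0.042  -0.      0.1448] 0.0509
-0.2 [-0.0488 -0.      0.182 ] 0.0637
-0.24 [-5.410e-02 -1.000e-04  2.193e-01] 0.0764
-0.28 [-5.800e-02 -1.000e-04  2.569e-01] 0.0891
```

View pics/c9.png

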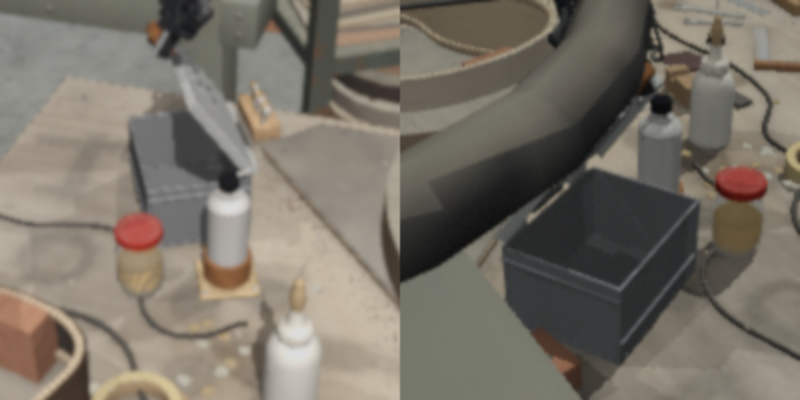

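The lid stands at about 56°, held, with the jar, can and bottle undisturbed. I'll lower it to about 0.70 rad and let it settle.

Call:
step_arm([
  {"dp": [-0.0065, 0, 0.0178], "angular": [0, 0.0064, 0], "fingers": 1},
  {"dp": [-0.0183, 0, 0.0535], "angular": [0, 0.0191, 0], "fingers": 1},
  {"dp": [-0.0288, 0, 0.09], "angular": [0, 0.0318, 0], "fingers": 1},
  {"dp": [-0.0378, 0, 0.1265], "angular": [0, 0.0446, 0], "fingers": 1},
  {"dp": [-0.0455, 0, 0.1635], "angular": [0, 0.0573, 0], "fingers": 1},
  {"dp": [-0.0515, 0, 0.2], "angular": [0, 0.07, 0], "fingers": 1},
  {"dp": [-0.0562, 0, 0.238], "angular": [0, 0.0828, 0], "fingers": 1},
  {"dp": [-0.058, 0, 0.2569], "angular": [0, 0.0891, 0], "fingers": 1},
])

```text
time: 14.05
tool_pos: [518.5, -69.0, 216.2]
tcp_rot: [179.9, 14.9, -0.1]
ft_force: [4.2, -1.5, -5.7]
finger_gap: 29.1
grip_force: 51.2
```

Call:
step_arm([
  {"dp": [0, 0, 0], "angular": [0, 0, 0], "fingers": 1},
  {"dp": [0, 0, 0], "angular": [0, 0, 0], "fingers": 1},
  {"dp": [0, 0, 0], "angular": [0, 0, 0], "fingers": 1},
  {"dp": [0, 0, 0], "angular": [0, 0, 0], "fingers": 1},
  {"dp": [0, 0, 0], "angular": [0, 0, 0], "fingers": 1},
  {"dp": [0, 0, 0], "angular": [0, 0, 0], "fingers": 1},
  {"dp": [0, 0, 0], "angular": [0, 0, 0], "fingers": 1},
  {"dp": [0, 0, 0], "angular": [0, 0, 0], "fingers": 1},
])

```text
time: 15.05
tool_pos: [518.4, -69.0, 216.0]
tcp_rot: [179.9, 15.1, -0.0]
ft_force: [1.8, -4.7, -2.7]
finger_gap: 29.1
grip_force: 51.6
```

```bash
python3 -c "
from h import *
plan([])
cv2.imwrite('pics/w10.png',snapshot('wrist')[100:,100:460])"
```

```text
15.05 [-11.1  10.9  84.4  -3.   99.5  78.8] [518.4 -69.  216. ] [179.9  15.1  -0. ] 29.1 52 [ 1.8 -4.7 -2.7] [-1.16 -0.39 -0.68]
grasp radius 196.44901236761726 theta 0.6995006544906021
```

View pics/w10.png

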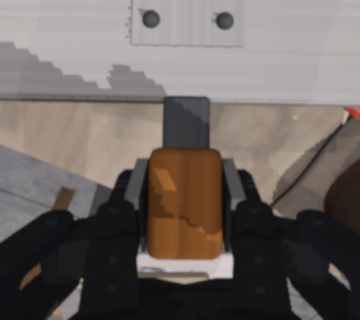

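The crop shows the grip still clamped at (185,205), with the lid square to the gripper at about 0.70 rad (40°). I'll hand in.

```bash
python3 -c "
from bench import *
print(hand_in())"
```

```text
the job is handed in; nothing more can be done
None
```

I handed the job in at about 15 s, but the hand-in returned no verdict. The cap was pressed to its stop with the lid shut and released. I then raised the lid to about 0.98 rad and brought it back to about 0.70 rad (about 40°, ten degrees below balance), where the gripper holds it; none of the other things showed any sign of being moved.

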